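Herd two rolling vials into the vial rest

ROBOT

A 6-joint arm with a two-finger parallel gripper is mounted at the origin on a cart in front of the work surface, level with it; the furniture and walls round the work are solid. World frame = base frame: x ahead of the robot, y to its left, z up, the work surface at z = 0. Lengths are in m, angles in rad, forces in N, time in s.
With the tool pointing down it reaches from about 0.375 to 0.9 m from the base axis. Payload 3.1 kg.
Tool frame: the origin (TCP) lies on the centre line of the jaws, within the pads' length; the fingertips stand 8 mm ahead of it and the grasp point (between the pads) lies 11 mm behind it; z points along the fingers, y is the line along which they close (so a half turn about z gives the same grasp; the last joint's range is limited). The gripper opens to 85 mm and grips with 20 to 120 N. Pads are 22 mm wide; open, the fingers measure 114 mm over their backs; the gripper's body (76 mm by 85 mm) begins 54 mm behind the grasp point. The pads swing forward as they close: fully open they stand 13 mm farther back than shut.
Start: joints at [0.971, 0.527, 1.433, -0, 1.181, -0.178], TCP at [0.256, 0.57, 0.239] pointing down, gripper open.
Joint ranges: [-3.08, 3.08], [-0.75, 2.2], [0.22, 2.44], [-1.43, 4.57], [0, 2.65], [-2.85, 2.85]. Speed limits (rad/s): [2.79, 2.79, 3.14, 3.14, 3.14, 3.14].

INTERFACE

Orientations are given as a unit quaternion [x, y, z, w].
In Python, from station import * gives the robot as it stands.
- The arm moves only by the tool play_rows, never from a script. Its argument "rows" is a list of rows, each a list of 3 entries, a list of its own where there are three numbers: the turn, a rotation vector about the tool's x, y, z in degrees, then the shift along the tool's x, y, z in mm, then the closure, from 0 (fully open) to 1 (shut). In form: [[[ax, ay, az], [dx, dy, dz], jaw], ...]. A call has 1 to 12 rows; each row shifts and turns the commanded pose from where the row before left it, along the tool's axes as they then stand; what a row does not reach is not made up. A row lasts 1/12 s, in which the tool goes at most 41.7 mm and 7.16 degrees, less where a joint would pass 70% of its speed; a pose out of reach is approached as far as the arm can. A call with a gripper value outside its range is refused whole. The fingers move at their own pace and stop on an object; "grip_force" is the grip in N (left out, the last holds). Time passes only in rows, so rows that do not move let the fingers close. It gives the time, the measured TCP pose, the force, the opening and the grip force at its end, in the units of the state.
- sense(): the state, without advancing time (a new reading comes with each control period).
- snapshot(name): name is "scene" or "side" or "wrist"; returns (picture, depth): 480x640x3 uint8, red, green, blue; 480x640 float32, m along the optical axis (not along the pixel's ray), 0 where there is no reading.
- get_calibration(name): a dict with "vfov" (degrees; the focal length in pixels is half the picture's height over the tangent of half this angle, whatever the lens; pixels are square), "cx", "cy" (the principal point, pixels), "xyz" and "attitude" of the camera in the world. Camera axes: x right, y down, z forward; pixel columns grow to the right and rows downward; lengths in m; the calibration is good to about 2 mm. A picture is of the moment at which its call begins: read the wrist's pose just before it. get_calibration takes no time and is no camera call; for the wrist camera it gives the pose at the moment of the call.
- sign_off(): hands the job in; it is judged then, once.
The state is a dict: "t": time; "q": joint angles; "qd": joint speeds; "tau": joint torques, N m; "tcp_pos": TCP position; "tool_rot": TCP orientation; "force": force on the tool from outside, world axes, zero at the start; "ft_torque": the same for the moment, N m; "finger_gap": opening from 0.0 (shut) to 1.0 (fully open); "gripper_force": force on a finger pad.
Only numpy, scipy, OpenCV 4.12 (cv2) and the standard library are available. Lean on these libraries where they do the work, as an engineer would, in place of code of your own. Each camera call takes 0.05 s, during which the arm holds its last target. There are 200 camera calls.

TASK

Two glass sample vials lie loose among the things on the small table: herd the amber one into the far groove of the white vial rest (by the end stop, orange marks) and the blue-capped one into the near groove (by the ramp, blue marks), each lying across the rest and left at rest. They are fragile, so roll or slide them along the table and up the ramp, keeping them from rolling away, without squeezing them or lifting them off. Leave everything else where it is.

Things in the scene. Friction and masses are not known exactly. Their poses are not given: they have to be found in the camera images.
- amber_vial_center (a point): Amber screw-top sample vial, a closed smooth cylinder 28 mm in diameter and 62 mm long, 35 g, lying on its side; smooth glass; when nudged it rolls on by 5 to 20 cm unless blocked. The point is its centre, 14 mm above what it lies on; its x axis runs along the cylinder towards the cap (black cap; brown glass, white label band).
- blue_vial_center (a point): Clear screw-top sample vial, a closed smooth cylinder 28 mm in diameter and 62 mm long, 35 g, lying on its side; smooth glass; when nudged it rolls on by 5 to 20 cm unless blocked. The point is its centre, 14 mm above what it lies on; its x axis runs along the cylinder towards the cap (bright blue cap; clear glass, white label band).
- amber_vial: The amber vial once more; this origin lies on its side, 14 mm off its axis, and turns as it rolls (use the centre point instead).
- blue_vial: The blue-capped vial once more; this origin lies on its side, 14 mm off its axis, and turns as it rolls (use the centre point instead).
- vial_rest: White and grey plastic vial rest, fixed; origin on the table. +x runs along its lane from the ramp end to the end stop, y across. The floor is 84 mm wide: ramp, near groove, flat land 4.5 mm high (x -20 to +15 mm), far groove, dark end stop bar 8 mm high (x +55 to +67). Cheeks along both sides, 17 mm high, 6 mm thick, 80 mm apart inside, x -62 to +67. Open above.
- far_groove (a point): Where the amber vial's centre belongs: middle of the far groove (next to the end stop, orange marks on the cheeks), 15 mm above the table, at x = +35 mm of the rest. A shallow V, 0.7 mm high at the bottom and 4.5 mm high 20 mm before and behind it. Axes as the rest's: the vial lies along the y axis.
- near_groove (a point): Where the blue-capped vial's centre belongs: middle of the near groove (next to the ramp, blue marks on the cheeks), 15 mm above the table, at x = -40 mm of the rest. A shallow V, 0.7 mm high at the bottom and 4.5 mm high 20 mm before and behind it. Axes as the rest's: the vial lies along the y axis.
- tape_roll: Roll of white paper tape lying flat, 109 mm in diameter, 48 mm high; origin at the centre of its underside. To be left alone. The small wooden table that carries it all spans about y = -0.16 to +0.45 m and x = 0.27 to 0.86 m in the base frame; a gap to the desk follows on the right.
- red_carton: Small red carton, 55 (x) x 90 (y) x 36 mm high; origin at the centre of its underside. To be left alone.
- glass_dish: Shallow glass dish with a coin in it, 68 mm in diameter, 13 mm high; origin at the centre of its underside. To be left alone.
- label_slips: Banded stack of paper slips, 51 (x) x 73 (y) x 16 mm high; origin at the centre of its underside. To be left alone. Farther back, beyond x = 0.70 m in the base frame, stand tall fixed things (clay jar, bottles, dark carton): keep the gripper's body clear of them.
- ramp_foot (a point): Foot of the rest's ramp, on the table at x = -85 mm, y = 0 of the rest; axes as the rest's. The ramp rises along +x to 4.5 mm over 25 mm; beside it the cheeks flare from 80 mm to about 97 mm apart inside (114 mm over all).
- loupe: Black eye loupe standing on the table, 41 mm in diameter, 30 mm high; origin at the centre of its underside. To be left alone.
There are look-alikes about, which are no part of the job. Leave any purple or turquoise look-alike of the blue_vial alone.

How it is judged:
At the end, for the whole second after the job is handed in: The amber vial's centre is within 13 mm of the far groove's middle and the blue-capped vial's within 13 mm of the near groove's middle, seen from above, both lying down in the groove (centre below 22 mm), within 0.2 rad of square across the lane, at rest (horizontal distance between amber_vial_center and far_groove below 0.013 m and height (world z) of each of amber_vial_center, blue_vial_center below 0.022 m and angle between the x axis of amber_vial_center and the y axis of far_groove, either way round below 0.2 rad and linear speed of each of amber_vial, blue_vial below 0.02 m/s and horizontal distance between blue_vial_center and near_groove below 0.013 m and angle between the x axis of blue_vial_center and the y axis of near_groove, either way round below 0.2 rad); the robot touches nothing.
It fails at once if a vial is lifted (its centre more than 32 mm above the table) (height (world z) of any of amber_vial_center, blue_vial_center above 0.032 m).
It fails at once if a vial is squeezed or struck (more than 15 N from the fingers) (contact force between the fingers and amber_vial above 15 N or contact force between the fingers and blue_vial above 15 N).
It fails at once if the tape roll, red carton, glass dish, loupe or label slips are shifted by more than 20 mm (distance of any of tape_roll, red_carton, glass_dish, label_slips, loupe from where it was at the start of the episode above 0.02 m).
It also fails if it takes over 72 s, if anything falls off the work surface, if the arm or the gripper's body presses on something with over 40 N, if the wrist force passes 120 N, or if a joint passes its speed limit or range.

## Working session

There is one attempt and no reset: what is moved stays moved. The work goes in short steps, Python scripts to look and compute and a tool call to move; the robot and the scene stay as the last step left them, time stands still between calls to the robot, and variables do not carry over. Pictures are saved under pics/ and viewed, at most 10 in all, crops included, and the job is handed in when it is done.

Besides the shell and the picture viewer there is one more tool, called by a JSON object that holds its "name" and its "arguments". play_rows: Moves the arm, as the interface text tells. Its arguments: {"type":"object","properties":{"rows":{"type":"array","items":{"type":"array"}},"grip_force":{"type":"number"}},"required":["rows"]}

```bash
mkdir -p pics; cat > h.py <<'E'
from station import *
import numpy as np, cv2
from scipy.spatial.transform import Rotation as R
def cam(name):
    c=get_calibration(name); p,d=snapshot(name); return c,p,d
def pts(c,d):
    f=240/np.tan(np.radians(c["vfov"])/2)
    a=np.array(c["attitude"]); Rm=R.from_quat(a).as_matrix() if a.size==4 else a.reshape(3,3)
    v,u=np.mgrid[:480,:640]
    P=np.stack([(u-c["cx"])/f*d,(v-c["cy"])/f*d,d],-1)
    return P@Rm.T+np.array(c["xyz"])
E
python3 - <<'E'
from h import *
for n in("scene","side"):
    c,p,d=cam(n); print(n,c); cv2.imwrite(f"pics/{n}0.png",p[...,::-1]); np.savez(f"{n}0.npz",p=p,d=d,w=pts(c,d))
print(sense())
E
```

```text
scene {'vfov': 56.699279814723674, 'cx': 317.8239904445067, 'cy': 238.87629865401288, 'xyz': array([-0.09004261,  0.84239954,  0.58344297]), 'attitude': array([-0.25652917,  0.8070482 , -0.50611125,  0.16345453])}
side {'vfov': 51.356683996201554, 'cx': 322.4540614455084, 'cy': 239.47693429094625, 'xyz': array([0.46159018, 0.98405098, 0.61217151]), 'attitude': array([-0.02622421,  0.8556893 , -0.51644749,  0.01975079])}
{'t': 0.1, 'q': array([ 9.70465375e-01,  5.28340231e-01,  1.43377701e+00, -1.16503094e-05,
        1.18139305e+00, -1.78516206e-01]), 'qd': array([ 9.06676132e-05, -6.50336615e-04, -1.65643461e-03, -4.62671236e-04,
        2.28969922e-05, -3.61274344e-04]), 'tau': array([-2.12857449e-04, -4.43303955e+01, -1.78585446e+01, -2.05786282e-04,
        3.95838171e-03,  9.02060890e-06]), 'tcp_pos': array([0.25551131, 0.56969877, 0.23845081]), 'tool_rot': array([ 2.09344989e-01,  9.77841376e-01, -8.89072533e-04, -3.59035796e-04]), 'force': array([-0.81748355, -0.46003897, -1.11231058]), 'ft_torque': array([ 0.00408976,  0.02480895, -0.00559772]), 'gripper_force': 0.0, 'finger_gap': 1.001515531217183}
```

View pics/scene0.png

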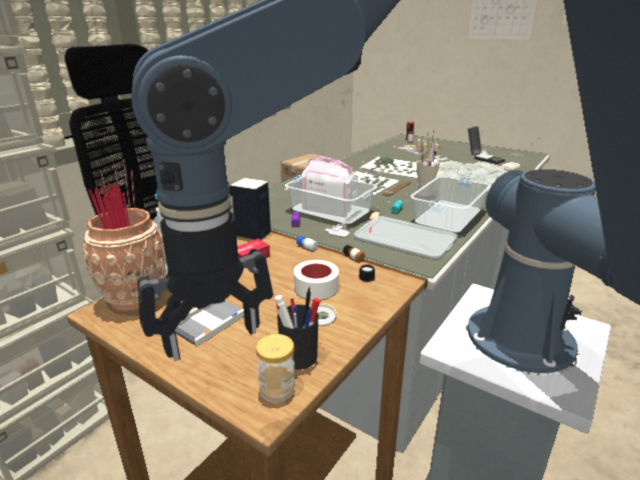

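View pics/side0.png

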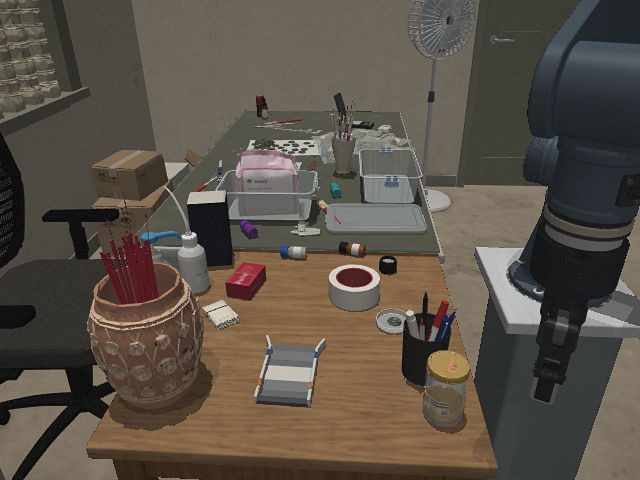

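Scene view: the rest is partly hidden by the arm; the vials lie at (306,243) and (353,252). Side view: the rest is at (290,372) with its blue-marked ramp end at the top (-y) and orange marks at the bottom. The blue-capped clear vial is at (293,252), the brown black-capped vial at (352,249). The purple (249,229) and turquoise (335,190) look-alikes are on the desk, so they are excluded. The carton is at (246,281), the tape at (354,287), the loupe at (388,265), the dish at (392,321) and the slips at (221,315).

```bash
python3 - <<'E'
from h import *
z=np.load("side0.npz"); p,w=z["p"],z["w"]
def q(u,v): return np.round(w[v,u],3).tolist()
for n,(u,v) in dict(carton=(246,275),tape=(354,275),tapeL=(331,290),tapeR=(379,290),loupe=(388,260),dish=(392,322),slips=(221,312),blue=(293,250),amber=(352,247),endstop=(283,400),land=(288,375),table=(350,400),table2=(320,270),jar=(150,300),cup=(425,330)).items(): print(n,q(u,v))
# cluster of points above the table in vial region
m=(w[...,2]>0.006)&(w[...,2]<0.05)&(w[...,1]>-0.17)&(w[...,1]<0.5)&(w[...,0]>0.25)&(w[...,0]<0.7)
n,l,s,c=cv2.connectedComponentsWithStats(m.astype(np.uint8))
for i in range(1,n):
    if s[i,4]>25:
        P=w[l==i]; xy=P[:,:2].astype(np.float32); r=cv2.minAreaRect(xy)
        print(s[i].tolist(),"rect",np.round(r[0],3),np.round(r[1],3),round(r[2],1),"zmax",np.round(np.percentile(P[:,2],98),3))
im=cv2.resize(p[225:275,265:415],(750,250),interpolation=cv2.INTER_CUBIC)
im2=cv2.resize(p[330:410,245:335],(360,320),interpolation=cv2.INTER_CUBIC)
o=np.zeros((580,750,3),np.uint8);o[:250]=im;o[255:575,:360]=im2
cv2.imwrite("pics/crop.png",o[...,::-1])
E
```

```text
carton [0.692, 0.069, 0.037]
tape [0.457, 0.05, 0.033]
tapeL [0.505, 0.111, 0.032]
tapeR [0.403, 0.085, 0.019]
loupe [0.379, -0.029, 0.028]
dish [0.38, 0.179, 0.006]
slips [0.723, 0.177, 0.016]
blue [0.606, -0.07, 0.025]
amber [0.463, -0.091, 0.026]
endstop [0.568, 0.398, 0.009]
land [0.567, 0.337, 0.005]
table [0.46, 0.386, 0.003]
table2 [0.537, -0.016, 0.003]
jar [0.749, 0.41, 0.205]
cup [0.335, 0.291, 0.076]
[339, 242, 27, 14, 282] rect [ 0.464 -0.1  ] [0.028 0.062] 77.3 zmax 0.03
[280, 246, 27, 12, 286] rect [ 0.607 -0.074] [0.027 0.063] 88.7 zmax 0.03
[379, 256, 18, 18, 272] rect [ 0.379 -0.026] [0.042 0.038] 56.6 zmax 0.032
[239, 263, 27, 36, 632] rect [0.685 0.065] [0.097 0.042] 80.7 zmax 0.039
[329, 264, 51, 46, 1830] rect [0.458 0.086] [0.108 0.109] 22.7 zmax 0.05
[376, 309, 30, 25, 233] rect [0.385 0.178] [0.071 0.056] 80.6 zmax 0.016
[230, 312, 9, 11, 59] rect [0.693 0.187] [0.025 0.014] 89.2 zmax 0.016
[254, 335, 72, 71, 1080] rect [0.566 0.327] [0.157 0.112] 88.9 zmax 0.02
[402, 350, 25, 35, 484] rect [0.359 0.332] [0.014 0.055] 42.9 zmax 0.049
[275, 364, 26, 19, 139] rect [0.57  0.332] [0.042 0.046] 82.6 zmax 0.008
[422, 387, 44, 39, 867] rect [0.322 0.416] [0.034 0.065] 65.0 zmax 0.049
```

View pics/crop.png

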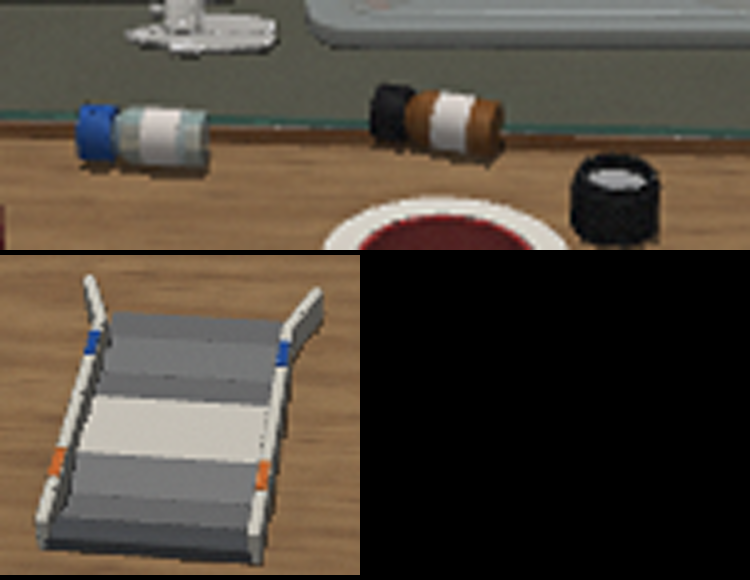

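The enlarged crop shows the two vials plainly. The blue-capped clear one is at crop (140,135), cap on the left, and the brown black-capped one at crop (437,118), also cap on the left; these are the two meant. The rest has its blue-marked ramp end at the top, so its lane +x runs roughly along world +y.

```bash
python3 - <<'E'
from h import *
z=np.load("side0.npz"); w=z["w"]; p=z["p"].astype(int)
x,y,h=w[...,0],w[...,1],w[...,2]
m=(h>.0165)&(h<.026)&(y>.275)&(y<.42)
for a,b in((.49,.56),(.57,.65)):
    k=m&(x>a)&(x<b); P=w[k]; 
    f=np.polyfit(P[:,1],P[:,0],1); r=P[:,0]-np.polyval(f,P[:,1]); P=P[abs(r)<.006]; f=np.polyfit(P[:,1],P[:,0],1)
    print("cheek",len(P),f,np.polyval(f,.335),P[:,1].min(),P[:,1].max(),P[:,2].mean())
for n,k in dict(orange=(p[...,0]>180)&(p[...,1]<140)&(p[...,2]<90),blue=(p[...,2]>130)&(p[...,0]<90)&(p[...,1]<120)).items():
    k=k&(y>.2)&(y<.45)&(x>.48)&(x<.66)
    for a,b in((.48,.566),(.566,.66)):
        P=w[k&(x>a)&(x<b)]; print(n,len(P),P.mean(0).round(4),P[:,1].min(),P[:,1].max())
k=(h<.03)&(h>.004)&(x>.54)&(x<.59)&(y>.25)&(y<.43)
g=np.round(y[k]/.004).astype(int)
print([(round(i*.004,3),round(float(np.median(h[k][g==i]))*1e3,1)) for i in np.unique(g)])
print("tall near",[(round(a,2),np.round(np.nanmax(np.where((x>a)&(x<a+.05)&(y>.1)&(y<.45)&(h<.4),h,0)),3)) for a in(.27,.32,.37,.42,.62,.67,.72)])
E
```

```text
cheek 177 [0.0321995  0.51349506] 0.5242818939298741 0.2750857599784503 0.40591263182905 0.0182381184217938
cheek 166 [0.03089485 0.59981103] 0.6101608054277929 0.2756203261109653 0.40140969224454104 0.018385256712010255
orange 13 [0.526  0.3721 0.0193] 0.36570343954529017 0.3768098291757286
orange 12 [0.6114 0.3693 0.019 ] 0.363716084054616 0.37686803172990324
blue 12 [0.5237 0.2962 0.0186] 0.2902457237402335 0.30295942214370275
blue 8 [0.6091 0.293  0.019 ] 0.28683382725132256 0.2996798099172705
[(np.float64(0.252), 4.1), (np.float64(0.26), 4.6), (np.float64(0.264), 4.4), (np.float64(0.268), 4.6), (np.float64(0.272), 5.1), (np.float64(0.276), 5.5), (np.float64(0.28), 5.2), (np.float64(0.284), 4.7), (np.float64(0.288), 4.4), (np.float64(0.292), 4.8), (np.float64(0.296), 4.4), (np.float64(0.3), 4.4), (np.float64(0.304), 4.6), (np.float64(0.308), 4.4), (np.float64(0.312), 5.4), (np.float64(0.316), 5.9), (np.float64(0.32), 5.7), (np.float64(0.324), 5.6), (np.float64(0.328), 6.0), (np.float64(0.332), 5.6), (np.float64(0.336), 5.6), (np.float64(0.34), 5.9), (np.float64(0.344), 5.7), (np.float64(0.348), 5.9), (np.float64(0.352), 5.5), (np.float64(0.356), 5.3), (np.float64(0.36), 4.7), (np.float64(0.364), 4.9), (np.float64(0.368), 4.3), (np.float64(0.372), 4.8), (np.float64(0.376), 4.6), (np.float64(0.38), 4.5), (np.float64(0.384), 5.1), (np.float64(0.388), 5.4), (np.float64(0.392), 8.7), (np.float64(0.396), 9.6), (np.float64(0.4), 8.5), (np.float64(0.404), 6.9)]
tall near [(0.27, np.float64(0.149)), (0.32, np.float64(0.147)), (0.37, np.float64(0.136)), (0.42, np.float64(0.052)), (0.62, np.float64(0.018)), (0.67, np.float64(0.185)), (0.72, np.float64(0.285))]
```

{"name": "play_rows", "arguments": {"rows": [[[0,0,0],[-40,0,0],0],[[0,0,0],[-40,0,0],0],[[0,0,0],[-40,0,0],0],[[0,0,0],[-40,0,0],0],[[0,0,0],[-40,0,0],0]]}}

```text
t: 0.52
tcp_pos: [0.4394, 0.4872, 0.2388]
tool_rot: [0.209, 0.978, -0.0, -0.0]
force: [-0.5, 0.2, 0.5]
finger_gap: 0.997
gripper_force: 0.0
```

{"name": "play_rows", "arguments": {"rows": [[[0,0,0],[-18,-36,0],0],[[0,0,0],[-18,-36,0],0],[[0,0,0],[-18,-36,0],0],[[0,0,0],[-18,-36,0],0],[[0,0,0],[-18,-36,0],0],[[0,0,0],[-18,-36,0],0],[[0,0,0],[-18,-36,0],0],[[0,0,0],[-18,-36,0],0],[[0,0,0],[-18,-36,0],0],[[0,0,0],[-18,-36,0],0],[[0,0,-5.5],[-18,-36,0],0],[[0,0,-5.5],[-18,-36,0],0]]}}

```text
t: 1.52
tcp_pos: [0.461, 0.0049, 0.2391]
tool_rot: [0.113, 0.994, 0.0, -0.001]
force: [1.1, -0.5, 0.1]
finger_gap: 1.002
gripper_force: 0.0
```

```bash
cat >> h.py <<'E'
def deltas(tx,ty,tz,yaw):
    "world goal, closing-axis yaw(deg) -> turn first (tool z), then shift in turned axes, mm"
    s=sense(); M=R.from_quat(s["tool_rot"]).as_matrix(); cur=np.degrees(np.arctan2(M[1,1],M[0,1]))
    turn=cur-yaw; turn=(turn+90)%180-90
    a=np.radians(cur-turn); d=np.array([tx,ty,tz])-s["tcp_pos"]
    print("t",round(s["t"],2),"tcp",np.round(s["tcp_pos"],4),"yaw",round(cur,1),"turn z",round(turn,1),"shift",np.round(1e3*np.array([-np.sin(a)*-1*-1*d[0]+np.cos(a)*d[1],np.cos(a)*d[0]+np.sin(a)*d[1],-d[2]]),1),"gap",round(s["finger_gap"],3),"F",np.round(s["force"],1))
def vials(x0=.3,x1=.65,y0=-.2,y1=.45,save=None,n="wrist",zmin=.012):
    c,p,d=cam(n); w=pts(c,d)
    if save: cv2.imwrite(save,p[...,::-1])
    m=(w[...,2]>zmin)&(w[...,2]<.045)&(w[...,0]>x0)&(w[...,0]<x1)&(w[...,1]>y0)&(w[...,1]<y1)&(d>0)
    k,l,s,_=cv2.connectedComponentsWithStats(m.astype(np.uint8))
    for i in range(1,k):
        if s[i,4]>60:
            P=w[l==i]; r=cv2.minAreaRect(P[:,:2].astype(np.float32))
            print(n,s[i].tolist(),np.round(r[0],4),np.round(r[1],3),round(r[2],1),"zmax",np.round(np.percentile(P[:,2],97),3),"rgb",p[l==i].mean(0).round())
    return c,p,d,w
E
python3 - <<'E'
from h import *
vials(save="pics/w1.png")
deltas(.464,-.103,.1,77)
E
```

```text
wrist [589, 0, 51, 43, 1427] [0.3558 0.289 ] [0.054 0.014] 41.6 zmax 0.044 rgb [30. 23. 17.]
wrist [444, 44, 77, 82, 642] [0.378  0.1776] [0.068 0.068] 36.0 zmax 0.015 rgb [214. 204. 188.]
wrist [240, 115, 46, 47, 1693] [ 0.3781 -0.0272] [0.041 0.04 ] 76.9 zmax 0.031 rgb [142. 133. 125.]
wrist [340, 136, 54, 77, 281] [0.4246 0.0519] [0.018 0.08 ] 45.7 zmax 0.044 rgb [111. 102.  93.]
wrist [368, 157, 76, 80, 1161] [0.465  0.0936] [0.048 0.072] 46.6 zmax 0.044 rgb [94. 54. 49.]
wrist [570, 203, 70, 14, 475] [0.519  0.2826] [0.069 0.011] 79.0 zmax 0.019 rgb [181. 184. 193.]
wrist [199, 210, 30, 65, 1797] [ 0.4623 -0.1014] [0.028 0.062] 74.1 zmax 0.029 rgb [139. 112.  91.]
wrist [571, 283, 69, 27, 538] [0.6091 0.2809] [0.011 0.072] 7.5 zmax 0.019 rgb [165. 167. 170.]
wrist [256, 331, 35, 60, 1438] [ 0.6051 -0.0776] [0.028 0.063] 85.6 zmax 0.029 rgb [153. 154. 164.]
t 1.57 tcp [ 0.4642 -0.0023  0.2394] yaw 77.1 turn z 0.1 shift [-22.4 -98.1 139.4] gap 0.998 F [ 1.8 -4.3  0.2]
```

View pics/w1.png

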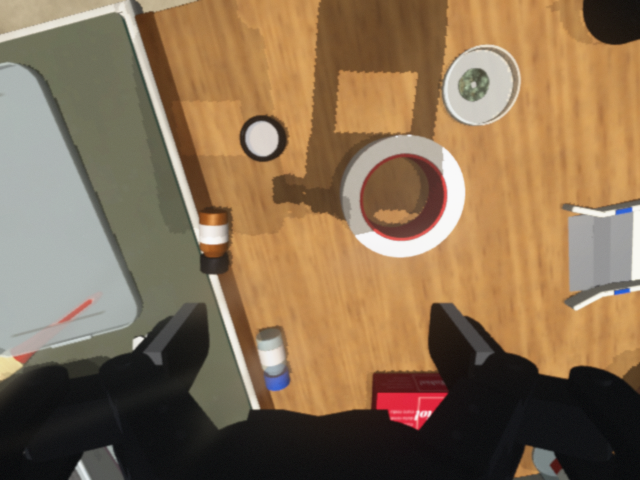

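The wrist view shows amber at (214,240), blue at (272,358), the loupe at (263,138), the tape at (403,196), the ramp at (600,255) and the carton at (410,395), with the fingers at both sides. Positions agree with the side view to 3 mm. Next I move over amber and measure the fingertip height part-closed.

{"name": "play_rows", "arguments": {"rows": [[[0,0,0],[-6,-25,25],0.55],[[0,0,0],[-6,-25,25],0.55],[[0,0,0],[-6,-25,25],0.55],[[0,0,0],[-4,-23,25],0.55],[[0,0,0],[0,0,0],0.55],[[0,0,0],[0,0,0],0.55]]}}

```text
t: 2.07
tcp_pos: [0.4603, -0.0943, 0.1379]
tool_rot: [0.117, 0.993, 0.001, -0.002]
force: [0.4, 0.1, 0.9]
finger_gap: 0.453
gripper_force: 0.0
```

```bash
python3 - <<'E'
from h import *
c,p,d,w=vials(y1=.05)
deltas(.463,-.102,.02,76)
s=sense(); M=R.from_quat(s["tool_rot"]).as_matrix(); L=(w-s["tcp_pos"])@M
k=(d>0)&(d<.35)&(abs(L[...,0])<.02)&(abs(L[...,1])<.07)&(L[...,2]>-.06)&(L[...,2]<.04)
for sg in(-1,1):
    P=L[k&(sg*L[...,1]>0)]; t=P[:,2]>P[:,2].max()-.01
    print(sg,len(P),"tip z",np.percentile(P[:,2],[90,97,99.5]).round(4),"y near tip",np.percentile(P[t][:,1],[2,50,98]).round(4),"x",np.percentile(P[t][:,0],[2,98]).round(4))
E
```

```text
wrist [355, 65, 67, 70, 3633] [ 0.3781 -0.0279] [0.041 0.041] 54.7 zmax 0.031 rgb [154. 148. 143.]
wrist [485, 128, 56, 129, 2684] [0.456  0.0396] [0.02  0.084] 89.8 zmax 0.044 rgb [147. 140. 131.]
wrist [287, 204, 41, 91, 3297] [ 0.4621 -0.102 ] [0.028 0.062] 74.0 zmax 0.029 rgb [144. 109.  81.]
wrist [355, 370, 28, 39, 777] [ 0.5889 -0.0819] [0.019 0.031] 84.0 zmax 0.029 rgb [199. 201. 197.]
t 2.12 tcp [ 0.461  -0.0937  0.139 ] yaw 76.7 turn z 0.7 shift [ -4.   -7.6 119. ] gap 0.451 F [ 0.2 -0.7  0.3]
-1 12085 tip z [-0.0178 -0.004   0.0035] y near tip [-0.0305 -0.0189 -0.0186] x [-0.0078  0.0132]
1 12044 tip z [-0.0178 -0.0039  0.0035] y near tip [0.0196 0.0198 0.0313] x [-0.0083  0.0132]
```

{"name": "play_rows", "arguments": {"rows": [[[0,0,1.5],[-2,-4,0],0],[[0,0,1],[-1,-4,0],0],[[0,0,0],[0,0,20],0],[[0,0,0],[0,0,25],0],[[0,0,0],[0,0,25],0],[[0,0,0],[0,0,25],0],[[0,0,0],[0,0,20],0],[[0,0,0],[0,0,12],0],[[0,0,0],[0,0,0],0.15],[[0,0,0],[0,0,0],0.3],[[0,0,0],[0,0,0],0.4],[[0,0,0],[0,0,0],0.5]], "grip_force": 20}}

```text
t: 3.12
tcp_pos: [0.4633, -0.1026, 0.0136]
tool_rot: [0.137, 0.991, -0.0, 0.001]
force: [-0.0, 0.1, -0.2]
finger_gap: 0.501
gripper_force: 0.0
```

{"name": "play_rows", "arguments": {"rows": [[[0,0,0],[0,0,0],0.53],[[0,0,0],[0,0,0],0.56],[[0,0,0],[0,0,0],0.58],[[0,0,0],[0,0,0],0.6],[[0,0,0],[0,0,0],0.6]]}}

```text
t: 3.53
tcp_pos: [0.4624, -0.1025, 0.0125]
tool_rot: [0.137, 0.991, -0.0, 0.0]
force: [0.9, -0.0, -0.3]
finger_gap: 0.404
gripper_force: 0.0
```

```bash
python3 - <<'E'
from h import *
vials(y1=.05,save="pics/w2.png")
deltas(.47,-.06,.012,70)
E
```

```text
wrist [401, 0, 150, 107, 13076] [ 0.383  -0.0301] [0.041 0.03 ] 70.1 zmax 0.031 rgb [162. 159. 157.]
wrist [279, 245, 75, 167, 11149] [ 0.4621 -0.1023] [0.028 0.063] 73.7 zmax 0.029 rgb [152. 116.  88.]
wrist [227, 291, 50, 100, 2252] [ 0.4544 -0.1238] [0.014 0.023] 74.3 zmax 0.044 rgb [79. 75. 71.]
wrist [361, 291, 50, 100, 2264] [ 0.4675 -0.0779] [0.014 0.023] 74.1 zmax 0.044 rgb [72. 64. 60.]
t 3.58 tcp [ 0.4623 -0.1024  0.0124] yaw 74.3 turn z 4.3 shift [ 7.3 42.5  0.4] gap 0.402 F [ 0.2  0.2 -0.4]
```

View pics/w2.png

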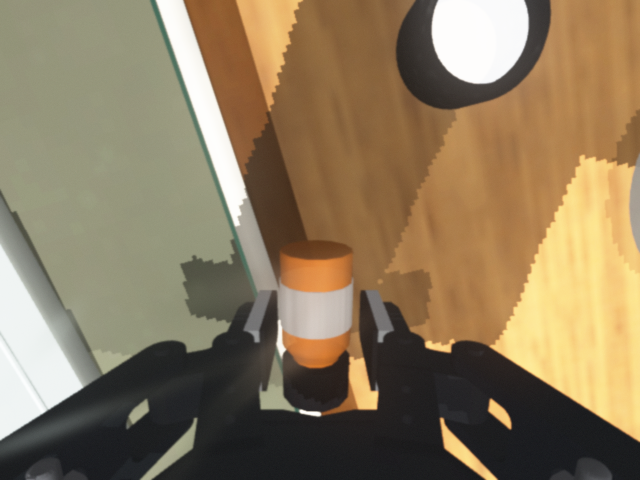

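The vial at (316,305) sits caged between the pads without being touched. Now I herd it along.

{"name": "play_rows", "arguments": {"rows": [[[0,0,0],[0,2,0],0.6],[[0,0,0],[0,3,0],0.6],[[0,0,2],[0,5,0],0.6],[[0,0,2.5],[0,6,0],0.6],[[0,0,2.5],[0,6,0],0.6],[[0,0,2.5],[0,6,0],0.6],[[0,0,2.5],[0,6,0],0.6],[[0,0,2.5],[0,6,0],0.6],[[0,0,2.5],[0,6,0],0.6],[[0,0,2.5],[0,6,0],0.6],[[0,0,2.5],[0,6,0],0.6],[[0,0,2.5],[0,6,0],0.6]]}}

```text
t: 4.58
tcp_pos: [0.4899, -0.0447, 0.0122]
tool_rot: [0.345, 0.939, -0.0, -0.0]
force: [-0.7, 0.6, 1.3]
finger_gap: 0.402
gripper_force: 0.2
```

```bash
python3 - <<'E'
from h import *
vials(y1=.05)
deltas(.529,-.013,.012,46)
E
```

```text
wrist [47, 0, 155, 124, 15660] [ 0.3813 -0.0286] [0.039 0.035] 51.1 zmax 0.031 rgb [141. 139. 138.]
wrist [386, 0, 160, 191, 6069] [0.4551 0.0371] [0.015 0.074] 88.4 zmax 0.044 rgb [138. 132. 123.]
wrist [228, 222, 182, 174, 16190] [ 0.4829 -0.0393] [0.05  0.066] 88.9 zmax 0.043 rgb [125.  95.  71.]
t 4.63 tcp [ 0.4908 -0.0442  0.0123] yaw 49.6 turn z 3.6 shift [-5.8 49.   0.3] gap 0.398 F [0.9 0.5 0.4]
```

```bash
cat >> h.py <<'E'
def caged(half=.0165):
    s=sense(); c,p,d=cam("wrist"); w=pts(c,d); M=R.from_quat(s["tool_rot"]).as_matrix(); L=(w-s["tcp_pos"])@M
    k=(d>0)&(abs(L[...,1])<half)&(abs(L[...,0])<.06)&(w[...,2]>.014)&(w[...,2]<.036)
    n,l,st,_=cv2.connectedComponentsWithStats(k.astype(np.uint8)); i=1+np.argmax(st[1:,4]); P=L[l==i]
    r=cv2.minAreaRect(P[:,:2].astype(np.float32)); g=P.copy(); ctr=s["tcp_pos"]+M@np.array([r[0][0],r[0][1],0])
    print("caged: tool xy",np.round(r[0],4),np.round(r[1],3),round(r[2],1),"world",ctr[:2].round(4),"zmax",w[l==i][:,2].max().round(3),"xr",P[:,0].min().round(4),P[:,0].max().round(4))
E
python3 - <<'E'
from h import *
caged()
E
```

```text
caged: tool xy [ 0.0085 -0.0013] [0.029 0.063] 76.9 world [ 0.4834 -0.0397] zmax 0.031 xr -0.0242 0.0416
```

{"name": "play_rows", "arguments": {"rows": [[[0,0,0],[2,6,0],0.6],[[0,0,0],[2,6,0],0.6],[[0,0,0],[2,6,0],0.6],[[0,0,0],[2,6,0],0.6],[[0,0,0],[2,6,0],0.6]]}}

```text
t: 5.1
tcp_pos: [0.5019, -0.0152, 0.0123]
tool_rot: [0.344, 0.939, 0.0, -0.0]
force: [0.9, -0.7, -0.2]
finger_gap: 0.399
gripper_force: 0.0
```

```bash
python3 - <<'E'
from h import *
caged()
deltas(.53,.0,.012,46)
E
```

```text
caged: tool xy [ 0.0048 -0.0007] [0.028 0.063] 78.3 world [ 0.4978 -0.0126] zmax 0.03 xr -0.0275 0.0377
t 5.15 tcp [ 0.5023 -0.0145  0.0124] yaw 49.8 turn z 3.8 shift [-9.9 29.6  0.4] gap 0.401 F [ 0.7 -0.4  0.5]
```

{"name": "play_rows", "arguments": {"rows": [[[0,0,4],[1,1,0],0.6],[[0,0,4],[1,1,0],0.6],[[0,0,4],[1,1,0],0.6],[[0,0,4],[1,1,0],0.6],[[0,0,4],[1,1,0],0.6],[[0,0,4],[1,1,0],0.6]]}}

```text
t: 5.65
tcp_pos: [0.5025, -0.0073, 0.0123]
tool_rot: [0.533, 0.846, -0.0, -0.0]
force: [0.2, -0.8, 1.1]
finger_gap: 0.401
gripper_force: 0.1
```

```bash
python3 - <<'E'
from h import *
caged()
deltas(.56,.03,.012,30)
E
```

```text
caged: tool xy [ 0.0035 -0.0006] [0.028 0.063] 75.8 world [ 0.5005 -0.0044] zmax 0.031 xr -0.0291 0.0367
t 5.7 tcp [ 0.5025 -0.0071  0.0123] yaw 25.5 turn z -4.5 shift [ 3.4 68.3  0.3] gap 0.402 F [ 0.7  0.2 -0.3]
```

{"name": "play_rows", "arguments": {"rows": [[[0,0,0],[0,4,0],0.6],[[0,0,0],[1,6,0],0.6],[[0,0,0],[1,6,0],0.6],[[0,0,0],[1,6,0],0.6],[[0,0,0],[1,6,0],0.6],[[0,0,0],[1,6,0],0.6],[[0,0,0],[1,6,0],0.6],[[0,0,0],[1,6,0],0.6],[[0,0,0],[1,6,0],0.6],[[0,0,0],[1,6,0],0.6]]}}

```text
t: 6.53
tcp_pos: [0.5513, 0.0262, 0.0123]
tool_rot: [0.531, 0.847, -0.0, -0.0]
force: [-0.2, 0.0, -0.3]
finger_gap: 0.401
gripper_force: 0.0
```

```bash
python3 - <<'E'
from h import *
caged()
deltas(.572,.084,.012,88)
E
```

```text
caged: tool xy [ 0.0078 -0.0018] [0.028 0.063] 77.2 world [0.5463 0.0324] zmax 0.03 xr -0.0252 0.0408
t 6.58 tcp [0.5527 0.0266 0.0124] yaw 25.8 turn z -62.2 shift [-17.3  58.1   0.4] gap 0.396 F [1.6 0.6 0.7]
```

{"name": "play_rows", "arguments": {"rows": [[[0,0,0],[2,4,0],0.6],[[0,0,0],[2,5,0],0.6],[[0,0,-4.5],[1,5,0],0.6],[[0,0,-4.5],[0,4,0],0.6],[[0,0,-4.5],[0,3,0],0.6],[[0,0,-4.5],[0,2,0],0.6],[[0,0,-4.5],[0,2,0],0.6],[[0,0,-4.5],[0,2,0],0.6],[[0,0,-4.5],[0,2,0],0.6],[[0,0,-4.5],[0,2,0],0.6],[[0,0,-4.5],[0,2,0],0.6],[[0,0,-4.5],[0,2,0],0.6]]}}

```text
t: 7.58
tcp_pos: [0.5755, 0.0513, 0.0123]
tool_rot: [0.165, 0.986, -0.0, -0.0]
force: [0.9, 0.3, 1.2]
finger_gap: 0.398
gripper_force: 0.1
```

```bash
python3 - <<'E'
from h import *
caged()
deltas(.572,.084,.012,92)
E
```

```text
caged: tool xy [ 0.0058 -0.001 ] [0.063 0.033] 13.0 world [0.5697 0.0523] zmax 0.036 xr -0.0279 0.0385
t 7.63 tcp [0.5757 0.0516 0.0123] yaw 71.1 turn z -20.9 shift [ 2.5 32.5  0.3] gap 0.399 F [ 0.1 -0.1  0.6]
```

{"name": "play_rows", "arguments": {"rows": [[[0,0,-4],[1,2,0],0.6],[[0,0,-4],[1,2,0],0.6],[[0,0,-4],[1,2,0],0.6],[[0,0,-4],[1,2,0],0.6],[[0,0,-4],[1,2,0],0.6],[[0,0,-4],[0,2,0],0.6],[[0,0,-4],[0,2,0],0.6],[[0,0,-4],[0,2,0],0.6],[[0,0,0],[0,4,0],0.6],[[0,0,0],[0,4,0],0.6]]}}

```text
t: 8.47
tcp_pos: [0.5702, 0.0759, 0.0123]
tool_rot: [-0.11, 0.994, 0.0, -0.0]
force: [-0.4, 0.5, 1.8]
finger_gap: 0.399
gripper_force: 0.0
```

```bash
python3 - <<'E'
from h import *
caged(.015)
deltas(.565,.2,.012,90)
E
```

```text
caged: tool xy [-0.0005  0.0012] [0.063 0.028] 11.0 world [0.5704 0.0771] zmax 0.03 xr -0.0331 0.0327
t 8.52 tcp [0.5697 0.0766 0.0123] yaw 102.7 turn z 12.7 shift [  4.7 123.4   0.3] gap 0.401 F [-0.3  0.9  0.4]
```

{"name": "play_rows", "arguments": {"rows": [[[0,0,3.5],[0,2,0],0.6],[[0,0,3.5],[0,3,0],0.6],[[0,0,3.5],[0,5,0],0.6],[[0,0,0],[0,7,0],0.6],[[0,0,0],[0,7,0],0.6],[[0,0,0],[0,7,0],0.6],[[0,0,0],[0,7,0],0.6],[[0,0,0],[0,7,0],0.6],[[0,0,0],[0,7,0],0.6],[[0,0,0],[0,7,0],0.6],[[0,0,0],[0,7,0],0.6],[[0,0,0],[0,7,0],0.6]]}}

```text
t: 9.52
tcp_pos: [0.5663, 0.1492, 0.0123]
tool_rot: [-0.02, 1.0, 0.0, -0.0]
force: [0.6, 0.4, 0.3]
finger_gap: 0.399
gripper_force: 0.0
```

```bash
python3 - <<'E'
from h import *
caged(.015)
deltas(.5643,.25,.014,88.2)
E
```

```text
caged: tool xy [-0.0034 -0.0012] [0.062 0.028] 2.3 world [0.5698 0.1481] zmax 0.031 xr -0.0349 0.0279
t 9.57 tcp [0.5662 0.1504 0.0123] yaw 92.3 turn z 4.1 shift [ 5.  99.5 -1.7] gap 0.396 F [-0.1  0.3  0. ]
```

{"name": "play_rows", "arguments": {"rows": [[[0,0,-2],[-1,5,0],0.6],[[0,0,-1],[-1,6,0],0.6],[[0,0,0],[0,7,0],0.6],[[0,0,0],[0,7,0],0.6],[[0,0,0],[0,7,0],0.6],[[0,0,0],[0,7,0],0.6],[[0,0,0],[0,7,0],0.6],[[0,0,0],[0,7,0],0.6],[[0,0,0],[0,7,0],0.6],[[0,0,1.5],[0,7,-0.5],0.6],[[0,0,1.5],[0,6,-0.5],0.6],[[0,0,1.5],[0,5,-0.5],0.6]]}}

```text
t: 10.57
tcp_pos: [0.5617, 0.2272, 0.0138]
tool_rot: [-0.006, 1.0, 0.0, -0.0]
force: [-0.0, -0.4, -0.2]
finger_gap: 0.398
gripper_force: 0.0
```

```bash
python3 - <<'E'
from h import *
caged(.015)
deltas(.566,.3,.014,88.2)
E
```

```text
caged: tool xy [-0.0073 -0.0011] [0.062 0.028] 0.0 world [0.569  0.2262] zmax 0.031 xr -0.0384 0.0239
t 10.62 tcp [0.5618 0.228  0.0139] yaw 90.7 turn z 2.5 shift [-1.9 72.1 -0.1] gap 0.402 F [0.5 0.5 0.3]
```

{"name": "play_rows", "arguments": {"rows": [[[0,0,1],[-1,4,0],0.6],[[0,0,0],[-1,5,0],0.6],[[0,0,0],[-1,6,0],0.6],[[0,0,0],[-1,6,0],0.6],[[0,0,0],[0,6,0],0.6],[[0,0,0],[0,6,0],0.6],[[0,0,0],[0,6,0],0.6],[[0,0,0],[0,6,0],0.6],[[0,0,0],[0,6,0],0.6],[[0,0,0],[0,6,-0.5],0.6],[[0,0,0],[0,6,-0.5],0.6],[[0,0,0],[0,5,0],0.6]]}}

```text
t: 11.62
tcp_pos: [0.5662, 0.2951, 0.0149]
tool_rot: [0.002, 1.0, 0.0, 0.0]
force: [-0.2, -0.5, -0.1]
finger_gap: 0.404
gripper_force: 0.0
```

```bash
python3 - <<'E'
from h import *
caged(.015)
deltas(.568,.37,.015,88.2)
E
```

```text
caged: tool xy [-0.0068  0.0005] [0.07 0.03] 1.1 world [0.573  0.2956] zmax 0.032 xr -0.0416 0.0282
t 11.67 tcp [0.5663 0.296  0.015 ] yaw 89.8 turn z 1.6 shift [ 0.6 74.1 -0. ] gap 0.401 F [-0.5  0.4  0.4]
```

{"name": "play_rows", "arguments": {"rows": [[[0,0,0.8],[0,4,0],0.6],[[0,0,0.8],[0,6,0],0.6],[[0,0,0],[0,7,0],0.6],[[0,0,0],[0,7,0],0.6],[[0,0,0],[0,7,0],0.6],[[0,0,0],[0,7,0],0.6],[[0,0,0],[0,7,0],0.6],[[0,0,0],[0,7,0],0.6],[[0,0,0],[0,7,0],0.6],[[0,0,0],[0,6,0],0.6],[[0,0,0],[0,5,0],0.6],[[0,0,0],[0,4,0],0.6]]}}

```text
t: 12.67
tcp_pos: [0.5681, 0.3671, 0.0147]
tool_rot: [0.015, 1.0, -0.002, -0.0]
force: [2.0, -12.7, 3.7]
finger_gap: 0.399
gripper_force: 6.4
```

```bash
python3 - <<'E'
from h import *
caged(.015)
deltas(.568,.37,.015,88.2)
E
```

```text
caged: tool xy [-0.0071  0.0001] [0.07 0.03] 0.2 world [0.5752 0.367 ] zmax 0.031 xr -0.0421 0.0279
t 12.72 tcp [0.5682 0.3668 0.0147] yaw 88.3 turn z 0.1 shift [ 0.3  3.2 -0.3] gap 0.402 F [ 1.6 -6.7  1.9]
```

{"name": "play_rows", "arguments": {"rows": [[[0,0,0],[0,-1.5,0],0.6],[[0,0,0],[0,0,-1.5],0.55],[[0,0,0],[0,0,-1.5],0.45],[[0,0,0],[0,0,-1],0.35],[[0,0,0],[0,0,0],0.3],[[0,0,0],[0,0,0],0.3],[[0,0,0],[0,0,-4],0.3],[[0,0,0],[0,0,-12],0.3],[[0,0,0],[0,0,-25],0.3],[[0,0,0],[0,0,-30],0.3],[[0,0,0],[0,0,-30],0.3]]}}

```text
t: 13.63
tcp_pos: [0.5679, 0.3666, 0.1212]
tool_rot: [0.016, 1.0, -0.0, -0.0]
force: [0.1, -0.4, -0.1]
finger_gap: 0.698
gripper_force: 0.0
```

```bash
python3 - <<'E'
from h import *
vials(x0=.52,x1=.62,y0=.25,y1=.43,zmin=.021,save="pics/w3.png")
vials(x0=.3,x1=.65,y0=-.2,y1=.43,zmin=.02,n="side")
deltas(.606,-.077,.12,87)
E
```

```text
wrist [304, 210, 41, 94, 3398] [0.5717 0.3716] [0.026 0.062] 87.6 zmax 0.03 rgb [129. 102.  81.]
side [379, 256, 18, 12, 180] [ 0.3793 -0.0257] [0.041 0.039] 53.2 zmax 0.032 rgb [54. 54. 54.]
side [338, 270, 33, 14, 300] [0.4566 0.0583] [0.029 0.069] 86.6 zmax 0.044 rgb [86. 37. 36.]
side [329, 282, 51, 22, 507] [0.4555 0.1184] [0.106 0.049] 3.0 zmax 0.044 rgb [119. 116. 110.]
side [402, 350, 25, 29, 286] [0.3593 0.3318] [0.014 0.055] 42.4 zmax 0.044 rgb [31. 30. 29.]
side [262, 375, 40, 15, 479] [0.5731 0.373 ] [0.026 0.062] 88.7 zmax 0.031 rgb [92. 74. 60.]
side [423, 390, 24, 28, 221] [0.3356 0.4144] [0.015 0.05 ] 37.8 zmax 0.044 rgb [103.  97.  84.]
t 13.73 tcp [0.5722 0.3687 0.127 ] yaw 88.2 turn z 1.2 shift [ -57.1 -443.3    7. ] gap 0.7 F [1.  0.4 0.4]
```

View pics/w3.png

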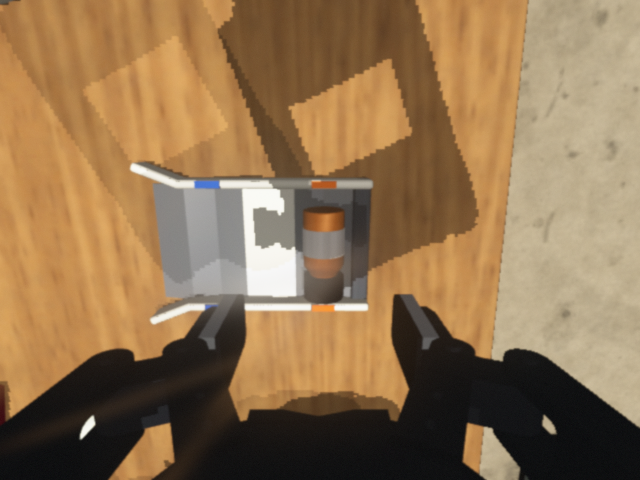

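Amber lies at (324,255) in the far groove, level with the orange marks and square. Now the blue one.

{"name": "play_rows", "arguments": {"rows": [[[0,0,0],[-4,-20,0],0],[[0,0,0],[-5,-38,0],0],[[0,0,0],[-5,-38,0],0],[[0,0,0],[-5,-38,0],0],[[0,0,0],[-5,-38,0],0],[[0,0,0],[-5,-38,0],0],[[0,0,0],[-5,-38,0],0],[[0,0,0],[-5,-38,0],0],[[0,0,0],[-5,-38,0],0],[[0,0,0],[-5,-38,0],0],[[0,0,0],[-5,-38,0],0],[[0,0,0],[-3,-43,0],0]]}}

```text
t: 14.73
tcp_pos: [0.6113, -0.0778, 0.1203]
tool_rot: [0.016, 1.0, 0.0, 0.0]
force: [0.3, 0.4, -0.8]
finger_gap: 0.995
gripper_force: 0.0
```

{"name": "play_rows", "arguments": {"rows": [[[0,0,0],[0,0,0],0],[[0,0,0],[0,0,0],0]]}}

```text
t: 14.9
tcp_pos: [0.6113, -0.0792, 0.1201]
tool_rot: [0.018, 1.0, -0.0, 0.0]
force: [0.0, 0.8, -0.8]
finger_gap: 1.002
gripper_force: 0.0
```

```bash
python3 - <<'E'
from h import *
vials(x0=.5,x1=.65,y0=-.16,y1=0,zmin=.014)
deltas(.606,-.077,.0125,87)
E
```

```text
wrist [296, 194, 44, 97, 3820] [ 0.6056 -0.0785] [0.028 0.062] 85.0 zmax 0.029 rgb [147. 149. 160.]
t 14.95 tcp [ 0.6108 -0.0772  0.1199] yaw 88.0 turn z 1.0 shift [  4.8  -0.  107.4] gap 1.002 F [-0.8  0.3 -0. ]
```

{"name": "play_rows", "arguments": {"rows": [[[0,0,3],[5,0,10],0],[[0,0,0],[0,0,25],0],[[0,0,0],[0,0,25],0],[[0,0,0],[0,0,25],0],[[0,0,0],[0,0,16],0],[[0,0,0],[0,0,6],0],[[0,0,0],[0,0,0],0.15],[[0,0,0],[0,0,0],0.3],[[0,0,0],[0,0,0],0.4],[[0,0,0],[0,0,0],0.5],[[0,0,0],[0,0,0],0.55],[[0,0,0],[0,0,0],0.58]]}}

```text
t: 15.95
tcp_pos: [0.6066, -0.0764, 0.0138]
tool_rot: [0.042, 0.999, -0.0, 0.001]
force: [0.0, -0.9, 0.7]
finger_gap: 0.418
gripper_force: 0.0
```

{"name": "play_rows", "arguments": {"rows": [[[0,0,0],[0,0,0],0.6],[[0,0,0],[0,0,0],0.62],[[0,0,0],[0,0,0],0.62]]}}

```text
t: 16.2
tcp_pos: [0.6062, -0.0763, 0.013]
tool_rot: [0.042, 0.999, -0.0, 0.0]
force: [-0.3, -0.3, 0.5]
finger_gap: 0.382
gripper_force: 0.0
```

```bash
python3 - <<'E'
from h import *
caged(.015)
deltas(.59,.05,.0125,98)
E
```

```text
caged: tool xy [0.0004 0.0003] [0.028 0.063] 89.9 world [ 0.6058 -0.076 ] zmax 0.031 xr -0.0312 0.032
t 16.25 tcp [ 0.6061 -0.0763  0.0129] yaw 85.2 turn z -12.8 shift [ -1.6 127.3   0.4] gap 0.38 F [ 0.8 -0.7 -0.5]
```

{"name": "play_rows", "arguments": {"rows": [[[0,0,-2],[0,1,0],0.62],[[0,0,-3],[0,2,0],0.62],[[0,0,-3],[0,2,0],0.62],[[0,0,-3],[0,2,0],0.62],[[0,0,-3],[0,2,0],0.62],[[0,0,-3],[0,2,0],0.62],[[0,0,-3],[0,2,0],0.62],[[0,0,-3],[0,2,0],0.62],[[0,0,-2],[0,3,0],0.62],[[0,0,2],[0,3,0],0.62],[[0,0,3],[0,4,0],0.62],[[0,0,3],[0,5,0],0.62]]}}

```text
t: 17.25
tcp_pos: [0.6002, -0.0472, 0.0128]
tool_rot: [-0.105, 0.995, -0.0, 0.0]
force: [-0.4, 0.4, -0.1]
finger_gap: 0.379
gripper_force: 0.0
```

```bash
python3 - <<'E'
from h import *
caged(.015)
deltas(.59,.05,.0125,98)
E
```

```text
caged: tool xy [-0.0029 -0.0007] [0.063 0.03 ] 2.1 world [ 0.6032 -0.0473] zmax 0.036 xr -0.0345 0.0286
t 17.3 tcp [ 0.5995 -0.0461  0.0127] yaw 102.0 turn z 4.0 shift [-3.9 96.5  0.2] gap 0.378 F [-1.3  0.6 -0.6]
```

{"name": "play_rows", "arguments": {"rows": [[[0,0,1],[-1,6,0],0.62],[[0,0,1],[-1,7,0],0.62],[[0,0,0],[0,8,0],0.62],[[0,0,0],[0,8,0],0.62],[[0,0,0],[0,8,0],0.62],[[0,0,0],[0,8,0],0.62],[[0,0,0],[0,8,0],0.62],[[0,0,0],[0,8,0],0.62],[[0,0,0],[0,8,0],0.62],[[0,0,0],[0,8,0],0.62],[[0,0,0],[0,8,0],0.62],[[0,0,0],[0,8,0],0.62]]}}

```text
t: 18.3
tcp_pos: [0.5852, 0.0456, 0.0128]
tool_rot: [-0.089, 0.996, -0.0, 0.0]
force: [0.1, 0.2, -0.3]
finger_gap: 0.38
gripper_force: 0.0
```

```bash
python3 - <<'E'
from h import *
caged(.015)
deltas(.565,.2,.0125,97)
E
```

```text
caged: tool xy [-0.0015 -0.0007] [0.028 0.063] 89.5 world [0.5868 0.0452] zmax 0.036 xr -0.0331 0.03
t 18.35 tcp [0.5845 0.047  0.0128] yaw 100.2 turn z 3.2 shift [  0.7 154.2   0.3] gap 0.381 F [-0.6  1.1  0.4]
```

{"name": "play_rows", "arguments": {"rows": [[[0,0,2],[0,7,0],0.62],[[0,0,2],[0,8,0],0.62],[[0,0,1],[0,8,0],0.62],[[0,0,1],[0,8,0],0.62],[[0,0,1],[0,8,0],0.62],[[0,0,1],[0,8,0],0.62],[[0,0,1],[0,8,0],0.62],[[0,0,1],[0,8,0],0.62],[[0,0,1],[0,8,0],0.62],[[0,0,1],[0,8,0],0.62],[[0,0,1],[0,8,0],0.62],[[0,0,1],[0,8,0],0.62]]}}

```text
t: 19.35
tcp_pos: [0.5806, 0.1399, 0.0128]
tool_rot: [0.034, 0.999, -0.0, -0.0]
force: [-0.1, 0.3, -0.3]
finger_gap: 0.38
gripper_force: 0.2
```

```bash
python3 - <<'E'
from h import *
caged(.015)
deltas(.5645,.25,.0135,88)
E
```

```text
caged: tool xy [ 0.0076 -0.0001] [0.03  0.065] 89.4 world [0.573  0.1402] zmax 0.036 xr -0.025 0.0402
t 19.4 tcp [0.5807 0.1412 0.0129] yaw 86.2 turn z -1.8 shift [ 20.  108.1  -0.6] gap 0.384 F [0.2 0.4 1.1]
```

{"name": "play_rows", "arguments": {"rows": [[[0,0,-3],[2,2,0],0.62],[[0,0,-3],[2,2,0],0.62],[[0,0,-3],[2,3,0],0.62],[[0,0,-2],[2,4,0],0.62],[[0,0,0],[1,6,0],0.62],[[0,0,0],[0,7,0],0.62],[[0,0,0],[0,7,0],0.62],[[0,0,0],[0,7,0],0.62],[[0,0,0],[0,7,0],0.62],[[0,0,0],[0,7,0],0.62]]}}

```text
t: 20.23
tcp_pos: [0.5662, 0.1918, 0.0128]
tool_rot: [-0.063, 0.998, 0.0, 0.0]
force: [0.1, -0.3, 0.7]
finger_gap: 0.378
gripper_force: 0.0
```

```bash
python3 - <<'E'
from h import *
caged(.015)
deltas(.5645,.25,.0135,88)
E
```

```text
caged: tool xy [-0.0015 -0.0007] [0.063 0.029] 0.6 world [0.5678 0.1912] zmax 0.036 xr -0.0329 0.0299
t 20.28 tcp [0.5659 0.193  0.0128] yaw 97.2 turn z 9.2 shift [ 3.4 57.  -0.7] gap 0.38 F [-0.1  0.7  0.3]
```

{"name": "play_rows", "arguments": {"rows": [[[0,0,0],[0,4,0],0.62],[[0,0,3],[0,3,0],0.62],[[0,0,4],[0,3,0],0.62],[[0,0,4],[0,3,0],0.62],[[0,0,4],[0,3,0],0.62],[[0,0,4],[0,3,0],0.62],[[0,0,0],[0,3,0],0.62],[[0,0,-4],[0,3,0],0.62],[[0,0,-4],[0,3,0],0.62],[[0,0,-2],[0,3,0],0.62]]}}

```text
t: 21.12
tcp_pos: [0.5677, 0.2218, 0.0128]
tool_rot: [0.014, 1.0, -0.0, 0.0]
force: [0.5, 0.1, 0.2]
finger_gap: 0.378
gripper_force: 0.0
```

```bash
python3 - <<'E'
from h import *
caged(.015)
deltas(.566,.295,.014,88.2)
E
```

```text
caged: tool xy [ 0.0009 -0.0008] [0.028 0.063] 90.0 world [0.5668 0.2211] zmax 0.036 xr -0.0306 0.0324
t 21.17 tcp [0.5678 0.2223 0.0128] yaw 88.5 turn z 0.3 shift [ 4.  72.6 -1.2] gap 0.38 F [-0.4  0.3 -0.2]
```

{"name": "play_rows", "arguments": {"rows": [[[0,0,0],[0.5,4,0],0.62],[[0,0,0],[0.5,6,0],0.62],[[0,0,0],[0.5,7,-0.5],0.62],[[0,0,0],[0.5,7,-0.5],0.62],[[0,0,0],[0,7,-0.5],0.62],[[0,0,0],[0,7,0],0.62],[[0,0,0],[0,7,0],0.62],[[0,0,0],[0,7,0],0.62],[[0,0,0],[0,7,0],0.62],[[0,0,0],[0,6,0],0.62],[[0,0,0],[0,5,0],0.62],[[0,0,0],[0,3,0],0.62]]}}

```text
t: 22.17
tcp_pos: [0.5679, 0.2955, 0.0143]
tool_rot: [0.016, 1.0, 0.0, 0.0]
force: [0.2, -0.2, -0.6]
finger_gap: 0.384
gripper_force: 0.0
```

```bash
python3 - <<'E'
from h import *
caged(.015)
deltas(.566,.296,.014,88.2)
E
```

```text
caged: tool xy [-0.0062  0.    ] [0.03  0.073] 90.0 world [0.574  0.2953] zmax 0.032 xr -0.0425 0.0302
t 22.22 tcp [0.5679 0.2958 0.0143] yaw 88.2 turn z 0.0 shift [2.  0.2 0.3] gap 0.379 F [1.1 0.2 0.4]
```

{"name": "play_rows", "arguments": {"rows": [[[0,0,0],[0,0,0],0.62],[[0,0,0],[0,0,0],0.58],[[0,0,0],[0,0,0],0.52],[[0,0,0],[0,0,0],0.46],[[0,0,0],[0,0,0],0.44],[[0,0,0],[0,0,-3],0.44],[[0,0,0],[0,0,-12],0.44],[[0,0,0],[0,0,-25],0.44],[[0,0,0],[0,0,-30],0.44],[[0,0,0],[0,0,-30],0.44],[[0,0,0],[0,0,-20],0.44],[[0,0,0],[0,0,0],0.44]]}}

```text
t: 23.22
tcp_pos: [0.5713, 0.2958, 0.1408]
tool_rot: [0.016, 1.0, 0.002, 0.005]
force: [1.4, 0.2, 0.3]
finger_gap: 0.56
gripper_force: 0.0
```

```bash
python3 - <<'E'
from h import *
vials(x0=.5,x1=.64,y0=.2,y1=.43,zmin=.021,save="pics/w4.png")
vials(x0=.3,x1=.75,y0=-.2,y1=.43,zmin=.007,n="side")
print(sense()["t"])
E
```

```text
wrist [298, 195, 38, 88, 3009] [0.5692 0.2966] [0.026 0.062] 88.3 zmax 0.03 rgb [142. 147. 156.]
wrist [401, 195, 43, 88, 2987] [0.5717 0.371 ] [0.027 0.062] 88.0 zmax 0.03 rgb [134. 106.  84.]
side [245, 224, 13, 13, 131] [ 0.7345 -0.1847] [0.027 0.038] 38.7 zmax 0.03 rgb [79. 44. 99.]
side [379, 256, 18, 17, 266] [ 0.3786 -0.0251] [0.042 0.038] 55.8 zmax 0.032 rgb [43. 43. 43.]
side [225, 262, 41, 36, 1007] [0.6949 0.0634] [0.096 0.057] 76.5 zmax 0.039 rgb [130.  49.  58.]
side [338, 270, 33, 16, 413] [0.4571 0.0592] [0.03  0.069] 88.6 zmax 0.044 rgb [85. 36. 36.]
side [329, 282, 51, 27, 765] [0.455  0.1165] [0.106 0.047] 4.1 zmax 0.044 rgb [114. 111. 106.]
side [208, 300, 31, 28, 521] [0.7258 0.1747] [0.048 0.076] 37.6 zmax 0.017 rgb [202. 196. 181.]
side [376, 309, 30, 24, 201] [0.3847 0.1771] [0.071 0.055] 80.5 zmax 0.016 rgb [154. 151. 143.]
side [254, 335, 72, 70, 2152] [0.5681 0.3263] [0.157 0.112] 87.3 zmax 0.031 rgb [100.  96.  94.]
side [402, 350, 25, 34, 421] [0.3593 0.3312] [0.015 0.055] 43.8 zmax 0.044 rgb [29. 29. 28.]
side [164, 368, 34, 36, 385] [0.7287 0.3956] [0.074 0.017] 59.3 zmax 0.043 rgb [90. 72. 60.]
side [422, 387, 26, 37, 343] [0.3351 0.4131] [0.017 0.053] 36.5 zmax 0.044 rgb [100.  92.  78.]
23.3167
```

View pics/w4.png

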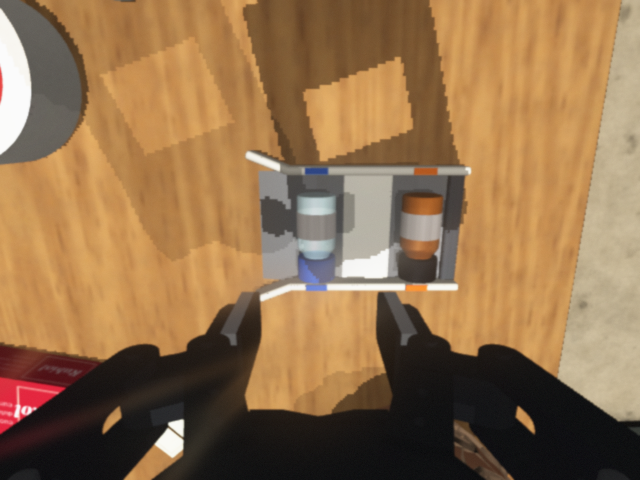

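Blue sits at (316,237) in the near groove and amber at (421,237) in the far one. Both are square, within about 4 mm of the groove middles, and clear of the gripper; the other things are where they were.

```bash
python3 -c "
from station import *
print(sign_off())"
```

```text
the job is handed in; nothing more can be done
None
```

The job is handed in at 23 s: the amber vial lies in the far groove and the blue-capped vial in the near groove, both square and about 4 mm from the groove middles, nothing else was moved, and the gripper was clear; no verdict was returned.

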